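Knock a heat sink out of its assembly nest

ROBOT

A 6-joint arm with a two-finger parallel gripper is mounted at the origin on the work surface. World frame = base frame: x ahead of the robot, y to its left, z up, the work surface at z = 0. Lengths are in m, angles in rad, forces in N, time in s.
With the tool pointing down it reaches from about 0.375 to 0.9 m from the base axis. Payload 3.1 kg.
Tool frame: the origin (TCP) lies on the centre line of the jaws, within the pads' length; the fingertips stand robot.tip_reach ahead of it and the grasp point (between the pads) lies 8 mm behind it (robot.tip_reach is the distance from the TCP to the fingertips, in m); z points along the fingers, y is the line along which they close (so a half turn about z gives the same grasp; the last joint's range is limited). The gripper opens to 87 mm and grips with 3 to 60 N. Pads are 19 mm wide; open, the fingers measure 117 mm over their backs; the gripper's body (75 mm by 190 mm) begins 51 mm behind the grasp point.
Start: joints at [0.959, 0.527, 1.433, -0, 1.181, -0.178], TCP at [0.263, 0.567, 0.194] pointing down, gripper open.
Joint ranges: [-3.08, 3.08], [-0.75, 2.2], [0.22, 2.44], [-1.43, 4.57], [0, 2.65], [-2.85, 2.85]. Speed limits (rad/s): [2.79, 2.79, 3.14, 3.14, 3.14, 3.14].

INTERFACE

Orientations are given as a unit quaternion [x, y, z, w].
In Python, from rig import robot gives the robot as it stands.
- The arm moves only by the tool jog_arm, never from a script. Its argument "motion" is one flat list of numbers, 7 for each row, row after row: the shift along the tool's x, y, z scaled (see below), then the turn, a rotation vector about the tool's x, y, z scaled (see below), then the gripper's target within -1 to 1 (shut at 1, half-way at 0, fully open at -1). In form: [x, y, z, rx, ry, rz, hand, x, y, z, rx, ry, rz, hand, ...]. A call has 1 to 12 rows; each row shifts and turns the commanded pose from where the row before left it, along the tool's axes as they then stand; what a row does not reach is not made up. The controller multiplies each number of a shift by 4 cm and each number of a turn by 4 degrees. A row lasts 1/8 s, in which the tool goes at most 62.5 mm and 10.7 degrees, less where a joint would pass 70% of its speed; a pose out of reach is approached as far as the arm can. A call with a number of a shift or a turn outside -1 to 1 is refused whole. A call with a gripper value outside its range is refused whole. The fingers move at their own pace and stop on an object; "grip_force" is the grip in N (left out, the last holds). Time passes only in rows, so rows that do not move let the fingers close. It gives the time, the measured TCP pose, the force, the opening and the grip force at its end, in the units of the state.
- robot.get_obs(): the state, without advancing time (a new reading comes with each control period).
- robot.camera(name): name is "side" or "top"; returns the picture (480x640x3 uint8, blue, green, red); there is no depth.
- robot.calibration(name): a dict with "fx", "fy", "cx", "cy" (pixels), "dist_coeffs" ([k1, k2, p1, p2, k3] as OpenCV has them; the pictures are not rectified), "R" (3x3) and "t" (3): a world point X has camera coordinates R X + t. Camera axes: x right, y down, z forward; pixel columns grow to the right and rows downward; lengths in m; the calibration is good to about 2 mm. A picture is of the moment at which its call begins. calibration takes no time and is no camera call.
- robot.hand_in(): hands the job in; it is judged then, once.
The state is a dict: "time": time; "q": joint angles; "joint_velocities": joint speeds; "joint_torque": joint torques, N m; "position": TCP position; "tool_rot": TCP orientation; "ft_force": force on the tool from outside, world axes, zero at the start; "moment": the same for the moment, N m; "grip_width": finger opening in m; "grip_force": force on a finger pad.
Only numpy, scipy, OpenCV 4.12 (cv2) and the standard library are available. Lean on these libraries where they do the work, as an engineer would, in place of code of your own. Each camera call takes 0.05 s, during which the arm holds its last target. There are 200 camera calls.

TASK

A finned aluminium heat sink sits sunk flush in the white assembly nest, with nothing to grip. Lift the knockout rod by its T-handle as far as it goes, so that the rod pushes the heat sink up out of the pocket (the rod stays up by itself), then take the heat sink and set it down, without dropping it, flat and fins up in the empty compartment of the grey tray. Do not shove the other things on the bench about; the heat sink already in the tray stays where it is.

Things in the scene. Friction and masses are not known exactly. Their poses are not given: they have to be found in the camera images.
- nest: Fixed assembly nest. Origin: underside centre, on the bench, straight below the pocket centre and on the rod axis; z up; -x points from the pocket to the T-handle (at yaw 0 towards the robot). Aluminium base plate 176 x 104 x 8 mm (x from -124 to 52 mm); above it on two cheeks a white block 92 x 90 mm (x, y), z = 52 to 92 mm, with a pocket in its top (see pocket).
- knockout (a joint): Height of the captive steel knockout rod (m): 0 = down, 0.028 = up at its stop. The upright 20 mm rod runs in the hole under the pocket; its top is at z = 56 mm plus this, so it meets the sink at 0.006, and at 0.028 the sink stands 22 mm proud of the block. Moved by the T-handle. Stiff: 10 to 13 N to raise; stays where it is left.
- knockout_handle (a point): Centre of the T-handle: dark steel bar 14 mm wide (nest x), 70 mm long (nest y), 14 mm high, on a 10 mm post joined under the block to the rod; 95 mm from the pocket centre along the nest -x, at z = 110 mm plus the rod height. 42 mm free between it and the block. Goes straight up and down with the rod.
- pocket (a point): Centre of the pocket floor, 62 mm above the bench, axes as the nest. Pocket open upward, 59 mm (x) x 43 mm (y), 30 mm deep, with a 24 mm round hole in the middle of its floor for the knockout rod.
- heatsink: Loose aluminium heat sink, about 0.13 kg, 56 mm (x) x 40 mm (y) x 30 mm high: 8 mm base, five upright fins along x, the outer ones flush with the 40 mm sides. Origin: underside centre; z up through the fins. It starts in the pocket on its floor, 1.5 mm play all round, top flush with the block, x along the nest x.
- tray: Fixed low grey tray 98 mm (x) x 189 mm (y), 14 mm high, walls, floor and divider 3 mm; two compartments of 92 x 90 mm side by side along y. Origin: centre of its underside.
- tray_free (a point): Middle of the floor of the tray's empty compartment: 47 mm to +y of the tray's centre, 3 mm above the bench; axes as the tray's.
- spare: The second, identical heat sink, already in the tray's other compartment (47 mm to -y of the tray's centre), fins along the tray's x, more or less. To be left there.
- tape: Bystander: roll of paper tape, 90 mm across, 20 mm high. Origin: centre of its underside.
- screwdriver: Bystander: screwdriver 190 mm long lying on the bench between nest and tray, roughly along world x; at most 30 mm high.
- screw_dish: Bystander: small steel dish 52 mm across, 20 mm high. Origin: centre of its underside.
- bottle: Bystander: upright closed bottle 44 mm across, 110 mm high. Origin: centre of its underside.
- wrench: Bystander: wrench 150 mm long lying on the bench.
- fan: Bystander: square black cooling fan 60 x 60 x 18 mm. Origin: centre of its underside.
Not all that is in view belongs to the job. Of the things that look like the tray, the smaller one is meant.

How it is judged:
On the way:
1. The knockout rod is raised (at least 20 mm of its 28 mm) and the heat sink stands on it, pushed up at least 10 mm above the pocket floor, with the fingers off the sink (value of joint knockout above 0.02 m and z of heatsink in the frame of nest above 0.072 m and horizontal distance between heatsink and nest below 0.008 m and angle between heatsink's own z axis and vertical below 0.15 rad and contact force between the fingers and heatsink below 0.5 N), for 0.2 s.
At the end, for the whole second after the job is handed in: The heat sink lies at rest, flat (within 0.08 rad) and fins up on the floor of the tray's empty compartment (underside within 4 mm of the floor, within 30 mm of the compartment's middle), and the other heat sink is still in its place (within 20 mm). The rod may be left up or down (horizontal distance between heatsink and tray_free below 0.03 m and z of heatsink in the frame of tray_free between -0.004 and 0.004 m and angle between heatsink's own z axis and vertical below 0.08 rad and linear speed of heatsink below 0.02 m/s and distance of spare from where it was at the start of the episode below 0.02 m); the robot touches nothing.
It fails at once if the heat sink is dropped (falls free, faster than 0.7 m/s: about 25 mm) (linear speed of heatsink above 0.7 m/s and contact force between the fingers and heatsink below 0.05 N).
It fails at once if the heat sink in the tray or a bystander is shoved more than 40 mm (distance of any of spare, tape, screwdriver, screw_dish, bottle, wrench, fan from where it was at the start of the episode above 0.04 m).
It also fails if it takes over 54 s, if anything falls off the work surface, if the arm or the gripper's body presses on something with over 40 N, if the wrist force passes 120 N, or if a joint passes its speed limit or range.

## Working session

There is one attempt and no reset: what is moved stays moved. The work goes in short steps, Python scripts to look and compute and a tool call to move; the robot and the scene stay as the last step left them, time stands still between calls to the robot, and variables do not carry over. Pictures are saved under pics/ and viewed, at most 10 in all, crops included, and the job is handed in when it is done.

Besides the shell and the picture viewer there is one more tool, called after "Call:" by a JSON object that holds its "api" and its "payload". jog_arm: Moves the arm, as the interface text tells. Shifts and turns lie within -1 to 1; 1 stands for 4 cm of shift or 4 degrees of turn. Its arguments: {"type":"object","properties":{"motion":{"type":"array","items":{"type":"number"}},"grip_force":{"type":"number"}},"required":["motion"]}

```bash
ls; mkdir -p pics; python3 - <<'E'
from rig import robot
import cv2,json
print(robot.get_obs(), robot.tip_reach)
for n in("top","side"):
    cv2.imwrite(f"pics/{n}0.png",robot.camera(n)); print(robot.calibration(n))
E
```

```text
pics
{'time': 0.0, 'q': array([ 9.58471648e-01,  5.28456254e-01,  1.43390060e+00, -1.25966567e-05,
        1.18139751e+00, -1.78485048e-01]), 'joint_velocities': array([ 6.44103009e-04, -3.89144327e-04,  5.59294972e-04, -1.81945142e-04,
        1.71045137e-03, -3.00165848e-05]), 'joint_torque': array([ 5.49205542e-04, -4.40044534e+01, -1.76595086e+01,  6.31902739e-02,
        5.81898505e-02, -1.56964766e-04]), 'position': array([0.26222774, 0.56645267, 0.19267834]), 'tool_rot': array([ 2.15220182e-01,  9.76564952e-01, -9.99701212e-04, -4.10951237e-04]), 'ft_force': array([-1.28452202,  0.80368735, -0.37507015]), 'moment': array([-0.0108559 ,  0.02330112,  0.01144265]), 'grip_force': 0.0, 'grip_width': 0.08714405177729004} 0.011
{'fx': 528.6070988946841, 'fy': 528.6070988946841, 'cx': 315.8196279012904, 'cy': 243.66354855719499, 'dist_coeffs': array([-0.12761344,  0.        ,  0.        ,  0.        ,  0.        ]), 'R': array([[-0.00651054, -0.99986176, -0.01529963],
       [-0.98742101,  0.00884515, -0.15786552],
       [ 0.15797902,  0.01407939, -0.98734209]]), 't': array([-0.00771119,  0.52988417,  1.34632407])}
{'fx': 452.32908225944897, 'fy': 452.32908225944897, 'cx': 324.14096502384047, 'cy': 241.50900495846284, 'dist_coeffs': array([-0.00716301,  0.        ,  0.        ,  0.        ,  0.        ]), 'R': array([[ 0.97329796, -0.22937005,  0.00897009],
       [-0.16033858, -0.7072983 , -0.68849158],
       [ 0.16426388,  0.6686692 , -0.72518886]]), 't': array([-0.50640776,  0.12903201,  1.18165586])}
```

View pics/top0.png

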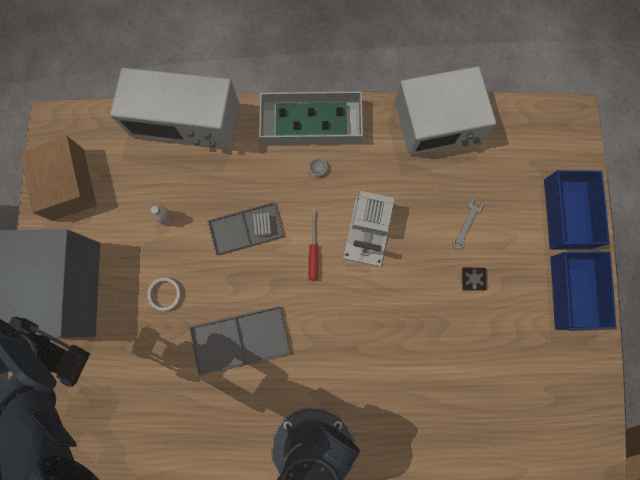

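View pics/side0.png

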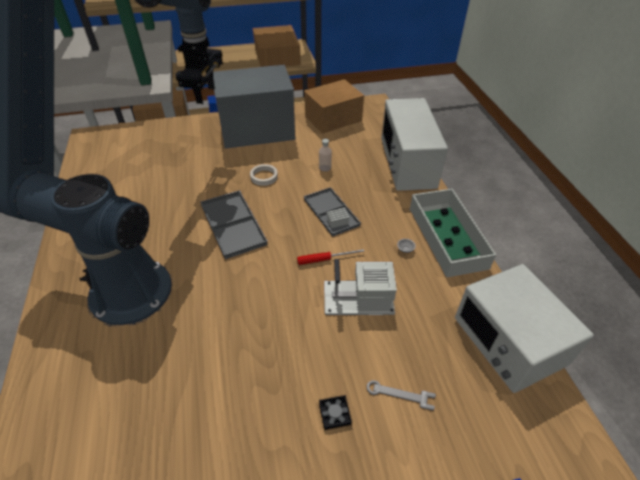

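The top picture shows the nest at about (370,228) with its dark T-handle at (368,244). There are two tray-like things: a small one at (247,229) with a heat sink in its right half, and a larger empty one at (241,340). The small one fits, being smaller and holding the spare. I'll confirm that in a crop.

```bash
cat > h.py <<'E'
import numpy as np,cv2
from rig import robot
def ray(n,uv):
    c=robot.calibration(n);K=np.array([[c['fx'],0,c['cx']],[0,c['fy'],c['cy']],[0,0,1]])
    p=cv2.undistortPoints(np.array(uv,float).reshape(-1,1,2),K,c['dist_coeffs']).reshape(-1,2)
    d=np.c_[p,np.ones(len(p))]@c['R']; return -c['R'].T@c['t'],d
def plane(n,uv,z):
    o,d=ray(n,uv); return (o+d*((z-o[2])/d[:,2])[:,None])[:,:2]
def proj(n,X):
    c=robot.calibration(n);K=np.array([[c['fx'],0,c['cx']],[0,c['fy'],c['cy']],[0,0,1]])
    return cv2.projectPoints(np.array(X,float).reshape(-1,1,3),cv2.Rodrigues(c['R'])[0],c['t'],K,c['dist_coeffs'])[0].reshape(-1,2)
E
python3 - <<'E'
import cv2
a=cv2.imread("pics/top0.png")[183:278,203:403]
cv2.imwrite("pics/c1.png",cv2.resize(a,None,fx=4,fy=4,interpolation=cv2.INTER_CUBIC))
a=cv2.imread("pics/side0.png")[180:320,295:405]
cv2.imwrite("pics/c2.png",cv2.resize(a,None,fx=4,fy=4,interpolation=cv2.INTER_CUBIC))
E
```

```text
(no output)
```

View pics/c1.png

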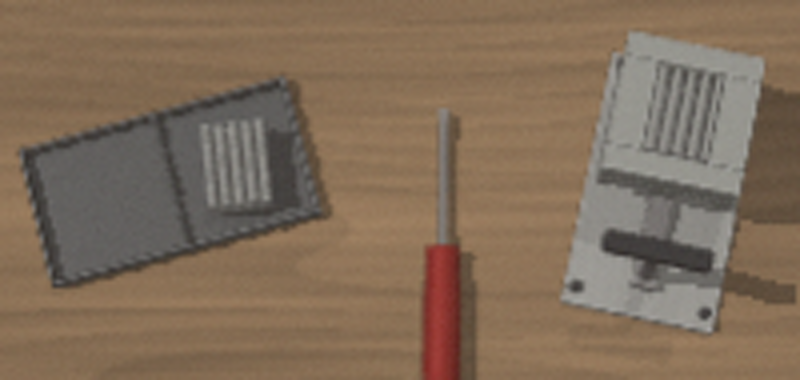

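View pics/c2.png

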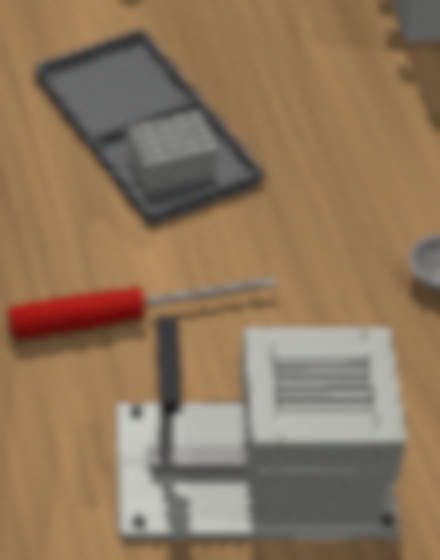

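The crop confirms it. The small tray holds the spare in its right (-y) half, and the empty compartment is centred near crop (107,200), which is top (230,233). The handle bar runs from crop (603,240) to (713,262), and the sink's fins sit around crop (684,112).

```bash
python3 - <<'E'
from h import *
f=lambda P,o,s=4:(np.array(P,float)+.5)/s-.5+np.array(o)
T=lambda P:f(P,(203,183)); S=lambda P:f(P,(295,180))
def tri(a,b):
    o1,d1=ray("top",[a]);o2,d2=ray("side",[b]);A=np.c_[d1[0],-d2[0]]
    s=np.linalg.lstsq(A,o2-o1,rcond=None)[0];return (o1+d1[0]*s[0]+o2+d2[0]*s[1])/2
tr=plane("top",T([(22,150),(285,78),(325,212),(57,286)]),.014)
print("tray",tr.round(4),tr.mean(0),np.linalg.norm(np.roll(tr,-1,0)-tr,axis=1))
ts=plane("side",S([(140,35),(262,178),(152,222),(40,70)]),.014);print("tray side",ts.round(4),ts.mean(0))
fin=plane("top",T([(660,65),(722,74),(708,160),(646,150)]),.092);print("sink",fin.round(4),fin.mean(0))
bl=plane("top",T([(630,33),(763,60),(737,200),(600,170)]),.092);print("block",bl.round(4),bl.mean(0),np.linalg.norm(np.roll(bl,-1,0)-bl,axis=1))
bs=plane("side",S([(245,328),(390,328),(405,442),(245,442)]),.092);print("block side",bs.round(4),bs.mean(0))
# dark bar mask
im=cv2.imread("pics/top0.png");g=im.max(2)
m=np.zeros_like(g);m[236:252,350:384]=(g[236:252,350:384]<75)*255
n,l,st,ce=cv2.connectedComponentsWithStats(m);k=1+st[1:,4].argmax()
r=cv2.minAreaRect(np.argwhere(l==k)[:,::-1].astype(np.float32));print(r,st[k])
b=plane("top",cv2.boxPoints(r),.117);print("bar",b.round(4),b.mean(0))
hs=plane("side",S([(168,319),(171,410)]),.117);print("bar side ends",hs, hs.mean(0))
E
```

```text
tray [[0.6018 0.2815]
 [0.6498 0.102 ]
 [0.557  0.0744]
 [0.5082 0.2551]] [0.57919761 0.17826686] [0.18576375 0.09687663 0.18719915 0.09731466]
tray side [[0.6027 0.2736]
 [0.6519 0.0939]
 [0.5613 0.0677]
 [0.5158 0.2493]] [0.58296891 0.17110727]
sink [[ 0.6371 -0.1463]
 [ 0.6308 -0.186 ]
 [ 0.5746 -0.1754]
 [ 0.5815 -0.136 ]] [ 0.60599015 -0.1609251 ]
block [[ 0.6584 -0.1275]
 [ 0.6399 -0.2127]
 [ 0.5486 -0.1932]
 [ 0.5687 -0.1065]] [ 0.60389615 -0.15994726] [0.08717793 0.09332214 0.08902567 0.09208225]
block side [[ 0.5757 -0.1091]
 [ 0.6647 -0.1293]
 [ 0.6438 -0.2166]
 [ 0.5509 -0.1954]] [ 0.60875154 -0.16259314]
((366.8599853515625, 246.98001098632812), (26.870058059692383, 8.7681245803833), 8.130102157592773) [354 241  27  11 151]
bar [[ 0.5025 -0.1047]
 [ 0.5243 -0.1082]
 [ 0.5142 -0.1741]
 [ 0.4924 -0.1705]] [ 0.50836719 -0.13939156]
bar side ends [[ 0.5242071  -0.11216357]
 [ 0.50836734 -0.1811746 ]] [ 0.51628722 -0.14666909]
```

Call:
{"api": "jog_arm", "payload": {"motion": [-0.54,-0.76,0,0,0,0,-1,-0.54,-0.76,0,0,0,0,-1,-0.54,-0.76,0,0,0,0,-1,-0.54,-0.76,0,0,0,0,-1,-0.54,-0.76,0,0,0,0,-1,-0.54,-0.76,0,0,0,0,-1], "grip_force": 60}}

```text
time: 0.85
position: [0.3035, 0.3458, 0.1934]
tool_rot: [0.215, 0.977, -0.0, -0.0]
ft_force: [1.0, 0.2, 0.0]
grip_width: 0.087
grip_force: 0.0
```

Call:
{"api": "jog_arm", "payload": {"motion": [-0.8,-0.72,0,0,0,0,-0.1,-0.8,-0.72,0,0,0,0,-0.1,-0.8,-0.72,0,0,0,0,-0.1,-0.8,-0.72,0,0,0,0,-0.1,-0.8,-0.72,0,0,0,0,-0.1,-0.8,-0.72,0,0,0,0,-0.1,-0.8,-0.72,0,0,0,0,-0.1,-0.8,-0.72,0,0,0,0,-0.1,-0.8,-0.72,0,0,0,0,-0.1,-0.8,-0.72,0,0,0,0,-0.1,-0.8,-0.72,0,0,0,0,-0.1,-0.8,-0.72,0,0,0,0,-0.1]}}

```text
time: 2.35
position: [0.5069, -0.1291, 0.1933]
tool_rot: [0.215, 0.977, 0.0, -0.0]
ft_force: [1.0, 0.8, -0.3]
grip_width: 0.0477
grip_force: 0.0
```

Call:
{"api": "jog_arm", "payload": {"motion": [0,0,0,0,0,1,-0.1,0,0,0,0,0,1,-0.1,0,0,0,0,0,1,-0.1,0,0,0,0,0,1,-0.1,0,0,0,0,0,1,-0.1,0,0,0,0,0,1,-0.1,0,0,0,0,0,1,-0.1,0,0,0,0,0,1,-0.1,0,0,0,0,0,1,-0.1,0,0,0,0,0,1,-0.1,0,0,0,0,0,1,-0.1,0,0,0,0,0,1,-0.1]}}

```text
time: 3.85
position: [0.5064, -0.1277, 0.1933]
tool_rot: [0.595, 0.804, -0.0, -0.0]
ft_force: [0.3, -0.3, -0.0]
grip_width: 0.0481
grip_force: 0.0
```

Call:
{"api": "jog_arm", "payload": {"motion": [0,0,0,0,0,1,-0.1,0,0,0,0,0,1,-0.1,0,0,0,0,0,1,-0.1,0,0,0,0,0,1,-0.1,0,0,0,0,0,1,-0.1,0,0,0,0,0,1,-0.1,0,0,0,0,0,1,-0.1,0,0,0,0,0,0.4,-0.1,0,0,0,0,0,0,-0.1,0,0,0,0,0,0,-0.1]}}

```text
time: 5.1
position: [0.5067, -0.1278, 0.1936]
tool_rot: [0.779, 0.626, -0.0, -0.0]
ft_force: [-0.5, 0.2, -0.4]
grip_width: 0.0478
grip_force: 0.0
```

```bash
cat >> h.py <<'E'
def plan(t,yaw=None):
    o=robot.get_obs();q=o['tool_rot']
    from scipy.spatial.transform import Rotation as Ro
    R=Ro.from_quat(q).as_matrix();ya=np.degrees(np.arctan2(R[1,1],R[0,1]))
    print("t",round(o['time'],2),"pos",o['position'].round(4),"tooly yaw",ya.round(2),"tilt",np.degrees(np.arccos(-R[2,2])).round(2),"w",round(o['grip_width'],4),"F",o['ft_force'].round(1),"q6",o['q'][5].round(2))
    if t is not None: print("shift units",(R.T@(np.array(t)-o['position'])/.04).round(3))
    if yaw is not None: print("rz units",(-((yaw-ya+90)%180-90)/4).round(2))
E
python3 -c "
from h import *
plan((.513,-.1415,.195),-12.7)
cv2.imwrite('pics/t1.png',robot.camera('top')); cv2.imwrite('pics/s1.png',cv2.resize(robot.camera('side')[150:350,250:470],None,fx=3,fy=3))"
```

```text
t 5.1 pos [ 0.5067 -0.1278  0.1936] tooly yaw -12.42 tilt 0.01 w 0.0478 F [-0.5  0.2 -0.4] q6 -0.24
shift units [-0.3    0.227 -0.036]
rz units 0.07
```

View pics/s1.png

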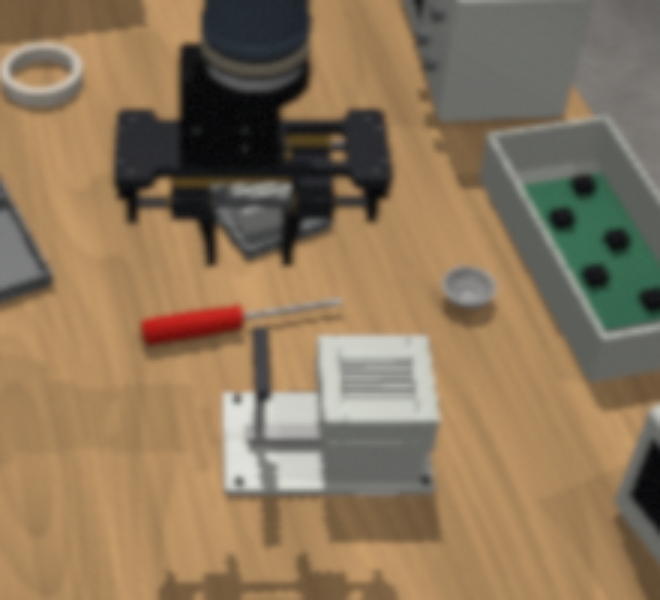

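The side view shows the open fingers above and behind the T-handle, with tips at about crop (211,262) and (287,262) and the bar at (263,362). The nest is undisturbed. Next I shift, descend and grip.

Call:
{"api": "jog_arm", "payload": {"motion": [-0.3,0.23,0,0,0,0.07,-0.1,0,0,0,0,0,0,-0.1,0,0,0.6,0,0,0,-0.1,0,0,0.6,0,0,0,-0.1,0,0,0.6,0,0,0,-0.1,0,0,0.45,0,0,0,-0.1,0,0,0,0,0,0,-0.1]}}

```text
time: 6.08
position: [0.5121, -0.1412, 0.1024]
tool_rot: [0.781, 0.624, -0.001, -0.002]
ft_force: [0.6, -0.1, -0.6]
grip_width: 0.0479
grip_force: 0.0
```

Call:
{"api": "jog_arm", "payload": {"motion": [0,0,0,0,0,0,1,0,0,0,0,0,0,1,0,0,0,0,0,0,1,0,0,0,0,0,0,1,0,0,0,0,0,0,1,0,0,0,0,0,0,1]}}

```text
time: 6.82
position: [0.5131, -0.1416, 0.1037]
tool_rot: [0.781, 0.624, -0.0, 0.0]
ft_force: [0.1, 0.6, -1.1]
grip_width: 0.002
grip_force: 0.0
```

```bash
python3 -c "
from h import *
plan(None)
a=robot.camera('side')[200:340,300:420];b=robot.camera('top')[180:280,320:420]
a=cv2.resize(a,(400,466),interpolation=2);b=cv2.resize(b,(400,466),interpolation=2)
cv2.imwrite('pics/m2.png',np.hstack([a,b]))"
```

```text
t 6.83 pos [ 0.5131 -0.1416  0.1037] tooly yaw -12.74 tilt 0.0 w 0.002 F [ 0.1  0.6 -1.1] q6 -0.26
```

View pics/m2.png

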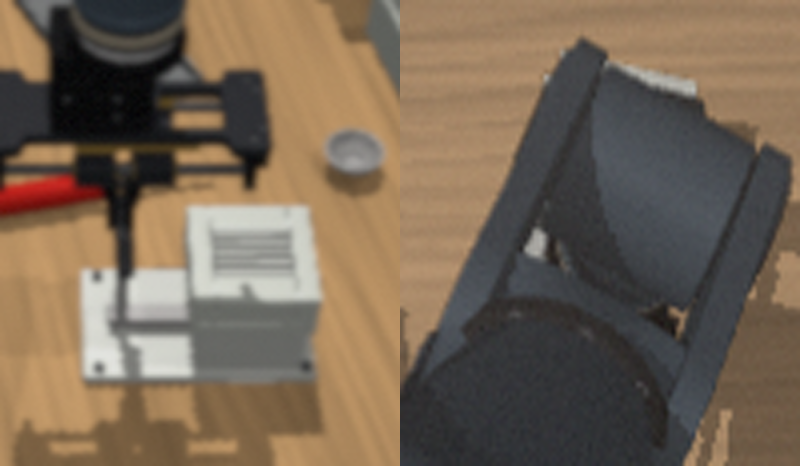

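```bash
python3 - <<'E'
from h import *
f=lambda P,o,s=4:(np.array(P,float)+.5)/s-.5+np.array(o)
def tri(a,b):
    o1,d1=ray("top",[a]);o2,d2=ray("side",[b]);A=np.c_[d1[0],-d2[0]]
    s=np.linalg.lstsq(A,o2-o1,rcond=None)[0];p,q=o1+d1[0]*s[0],o2+d2[0]*s[1];return ((p+q)/2).round(4),np.linalg.norm(p-q).round(4)
T=lambda P:f(P,(203,183)); S=lambda P:f(P,(295,180))
# upper bar edges ends, +y end and -y end (far/upper edge in top, mid in side)
print(tri(T((606,236)),S((168,319))),tri(T((713,254)),S((171,405))))
# block top far corners check
print(tri(T((630,33)),S((390,328))),tri(T((763,60)),S((405,442))))
p=proj("side",[(.5131,-.1416,.0927),(.5131,-.1416,.117)]);print("m2 px",(p-[300,200])*3.33)
E
```

```text
(array([ 0.5241, -0.1084,  0.1125]), np.float64(0.0025)) (array([ 0.5105, -0.1746,  0.1132]), np.float64(0.0006))
(array([ 0.6621, -0.1281,  0.0903]), np.float64(0.0063)) (array([ 0.6431, -0.2136,  0.0877]), np.float64(0.0043))
m2 px [[116.27191028 251.58507677]
 [117.15664008 230.23027387]]
```

```bash
python3 - <<'E'
from h import *
c,s=np.cos(np.radians(-12.7)),np.sin(np.radians(-12.7))
for z in (.1826,.1936):
  p=proj("side",[(.5067+k*.024*c,-.1278+k*.024*s,z) for k in(-1,1)]);print((p-[250,150])*3)
a=robot.camera('side')[225:295,320:395]
cv2.imwrite('pics/m3.png',cv2.resize(a,None,fx=8,fy=8,interpolation=2))
E
```

```text
[[214.27583527 290.71273685]
 [276.46642589 290.64558339]]
[[214.34216525 280.94311448]
 [277.01006998 280.88152778]]
```

View pics/m3.png

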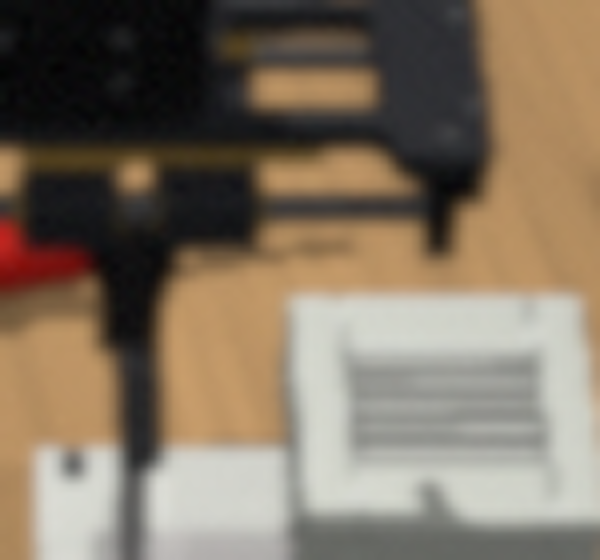

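The closed fingertips end at full-image (336,268). That matches z≈0.117 rather than the expected 0.092, so the fingers closed just above the bar. I'll open, go 20 mm lower and close again.

Call:
{"api": "jog_arm", "payload": {"motion": [0,0,0,0,0,0,-0.1,0,0,0,0,0,0,-0.1,0,0,0,0,0,0,-0.1,0,0,0,0,0,0,-0.1,0,0,0,0,0,0,-0.1,0,0,0.2,0,0,0,-0.1,0,0,0.2,0,0,0,-0.1,0,0,0.15,0,0,0,-0.1,0,0,0,0,0,0,-0.1]}}

```text
time: 8.1
position: [0.5126, -0.1413, 0.0808]
tool_rot: [0.781, 0.624, -0.0, -0.001]
ft_force: [0.9, 0.7, 0.1]
grip_width: 0.0479
grip_force: 0.0
```

Call:
{"api": "jog_arm", "payload": {"motion": [0,0,0,0,0,0,1,0,0,0,0,0,0,1,0,0,0,0,0,0,1,0,0,0,0,0,0,1,0,0,0,0,0,0,1,0,0,0,0,0,0,1]}}

```text
time: 8.85
position: [0.5166, -0.1426, 0.0821]
tool_rot: [0.781, 0.624, 0.002, 0.003]
ft_force: [6.2, 0.8, -3.3]
grip_width: 0.0128
grip_force: 60.0
```

```bash
python3 - <<'E'
from h import *
plan(None)
# find tips: dark pixels in s1-pose images not available; wider check with top image t1: project base & TCP
print(proj("top",[(0,0,0),(.5067,-.1278,.1936)]),proj("side",[(0,0,0)]))
E
```

```text
t 8.85 pos [ 0.5166 -0.1426  0.0821] tooly yaw -12.77 tilt 0.43 w 0.0128 F [ 6.2  0.8 -3.3] q6 -0.26
[[312.85184712 447.59838669]
 [364.5421686  242.74945194]] [[130.56341648 290.83230255]]
```

Now it is gripped, at 12.8 mm and 60 N. Lift.

Call:
{"api": "jog_arm", "payload": {"motion": [0,0.1,0,0,0,0,1,0,0,-0.15,0,0,0,1,0,0,-0.15,0,0,0,1,0,0,-0.15,0,0,0,1,0,0,-0.15,0,0,0,1,0,0,0,0,0,0,1]}}

```text
time: 9.6
position: [0.5165, -0.1425, 0.1064]
tool_rot: [0.781, 0.624, -0.0, -0.0]
ft_force: [-1.7, -2.1, -3.9]
grip_width: 0.0128
grip_force: 60.0
```

Call:
{"api": "jog_arm", "payload": {"motion": [0,0,-0.1,0,0,0,1,0,0,0,0,0,0,1]}}

```text
time: 9.85
position: [0.5165, -0.1425, 0.1095]
tool_rot: [0.781, 0.624, -0.0, -0.0]
ft_force: [-1.4, -4.8, -8.8]
grip_width: 0.0131
grip_force: 60.0
```

Call:
{"api": "jog_arm", "payload": {"motion": [0,0,-0.1,0,0,0,1,0,0,0,0,0,0,1]}}

```text
time: 10.1
position: [0.5165, -0.1424, 0.1098]
tool_rot: [0.781, 0.624, -0.001, -0.001]
ft_force: [5.1, -6.3, -35.3]
grip_width: 0.0127
grip_force: 60.0
```

The rod is at its stop (35 N). Relax, release and back off upward, clear of the camera's line of sight to the sink.

Call:
{"api": "jog_arm", "payload": {"motion": [0,0,0.1,0,0,0,1,0,0,0,0,0,0,-0.1,0,0,0,0,0,0,-0.1,0,0,0,0,0,0,-0.1,0,0,0,0,0,0,-0.1,0,0,0,0,0,0,-0.1,0,0,-0.5,0,0,0,-0.1,0,0,-0.7,0,0,0,-0.1,0,0,-0.7,0,0,0,-0.1,0,0,-0.7,0,0,0,-0.1,0,0,0,0,0,0,-0.1]}}

```text
time: 11.48
position: [0.5186, -0.1431, 0.2157]
tool_rot: [0.781, 0.624, 0.001, 0.002]
ft_force: [-0.3, 0.4, -0.7]
grip_width: 0.0477
grip_force: 0.0
```

```bash
python3 - <<'E'
from h import *
plan((.605,-.1615,.21),77.3)
im=robot.camera('side');cv2.imwrite('pics/s4full.png',im)
cv2.imwrite('pics/s4.png',cv2.resize(im[140:320,290:430],None,fx=3.3,fy=3.3,interpolation=2))
E
```

```text
t 11.47 pos [ 0.5186 -0.1431  0.2157] tooly yaw -12.73 tilt 0.31 w 0.0477 F [-0.3  0.4 -0.7] q6 -0.26
shift units [0.028 2.207 0.155]
rz units 22.49
```

View pics/s4.png

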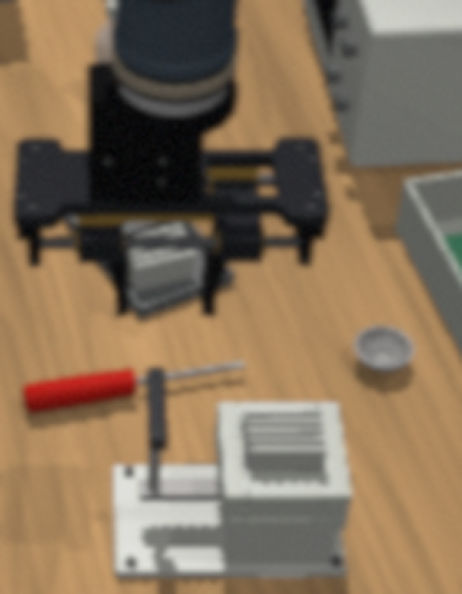

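The sink now stands proud of the block, with fin tops around crop (285,430). The fingers are clear of it, tips at (122,312) and (208,312). From these I can estimate the tip height offset.

```bash
python3 - <<'E'
from h import *
from scipy.optimize import brentq
def zt(xy,row): return brentq(lambda z:proj("side",[(*xy,z)])[0,1]-row,0,.5)
print(zt((.5186,-.1431),(312.5/3.3)+140-.5)-(.2157-.011), zt((.5067,-.1278),262.5/3+150-.5)-(.1936-.011), zt((.5131,-.1416),268)-.0927)
c,s=np.cos(np.radians(-12.7)),np.sin(np.radians(-12.7))
C=np.array([.608,-.162])
P=[(C[0]+a*c-b*s,C[1]+a*s+b*c,.114) for a,b in[(-.028,.02),(.028,.02),(.028,-.02),(-.028,-.02)]]
print((proj("side",P)-[290,140])*3.3)
E
```

```text
0.032408877084014576 0.032915092801122287 0.028532088312294424
[[241.57715757 406.85706403]
 [317.13203456 406.73347483]
 [322.89451262 448.75957425]
 [245.41389074 448.91903177]]
```

Call:
{"api": "jog_arm", "payload": {"motion": [0,0,0,0,0,1,-0.35,0,0,0,0,0,1,-0.35,0,0,0,0,0,1,-0.35,0,0,0,0,0,1,-0.35,0,0,0,0,0,1,-0.35,0,0,0,0,0,1,-0.35,0,0,0,0,0,1,-0.35,0,0,0,0,0,1,-0.35,0,0,0,0,0,1,-0.35,0,0,0,0,0,1,-0.35,0,0,0,0,0,1,-0.35,0,0,0,0,0,1,-0.35]}}

```text
time: 13.02
position: [0.5159, -0.1419, 0.2118]
tool_rot: [0.968, 0.251, -0.001, -0.001]
ft_force: [-0.1, 0.1, -0.7]
grip_width: 0.0586
grip_force: 0.0
```

Call:
{"api": "jog_arm", "payload": {"motion": [0,0,0,0,0,1,-0.35,0,0,0,0,0,1,-0.35,0,0,0,0,0,1,-0.35,0,0,0,0,0,1,-0.35,0,0,0,0,0,1,-0.35,0,0,0,0,0,1,-0.35,0,0,0,0,0,1,-0.35,0,0,0,0,0,1,-0.35,0,0,0,0,0,1,-0.35,0,0,0,0,0,1,-0.35,0,0,0,0,0,0.5,-0.35]}}

```text
time: 14.4
position: [0.5161, -0.142, 0.2121]
tool_rot: [0.994, -0.112, -0.001, -0.001]
ft_force: [0.2, -0.2, -0.0]
grip_width: 0.0587
grip_force: 0.0
```

Call:
{"api": "jog_arm", "payload": {"motion": [0.75,0,0,0,0,0,-0.35,0.75,0,0,0,0,0,-0.35,0.75,0,0,0,0,0,-0.35,0,0,0,0,0,0,-0.35,0,0,0,0,0,0,-0.35]}}

```text
time: 15.02
position: [0.6034, -0.1617, 0.2126]
tool_rot: [0.994, -0.111, -0.002, -0.0]
ft_force: [-0.1, -0.3, -0.7]
grip_width: 0.0591
grip_force: 0.0
```

```bash
python3 - <<'E'
from h import *
plan((.608,-.1625,.110),77.3)
E
```

```text
t 15.03 pos [ 0.6034 -0.1617  0.2126] tooly yaw -102.72 tilt 0.19 w 0.0591 F [-0.1 -0.3 -0.7] q6 1.35
shift units [ 0.125 -0.004  2.564]
rz units -0.01
```

Now down to TCP z 0.110 (tips about 0.13, above the fins), then to 0.090.

Call:
{"api": "jog_arm", "payload": {"motion": [0.1,0,0.5,0,0,0,-0.35,0,0,0.7,0,0,0,-0.35,0,0,0.7,0,0,0,-0.35,0,0,0.65,0,0,0,-0.35,0,0,0,0,0,0,-0.35]}}

```text
time: 15.65
position: [0.6057, -0.162, 0.1096]
tool_rot: [0.994, -0.111, -0.003, -0.001]
ft_force: [-0.0, 0.4, 0.4]
grip_width: 0.059
grip_force: 0.0
```

Call:
{"api": "jog_arm", "payload": {"motion": [0,0,0.1,0,0,0,-0.35,0,0,0.1,0,0,0,-0.35,0,0,0.1,0,0,0,-0.35,0,0,0.1,0,0,0,-0.35,0,0,0,0,0,0,-0.35]}}

```text
time: 16.27
position: [0.6085, -0.163, 0.0953]
tool_rot: [0.994, -0.111, -0.0, -0.0]
ft_force: [0.8, -0.1, -0.5]
grip_width: 0.0589
grip_force: 0.0
```

Call:
{"api": "jog_arm", "payload": {"motion": [0,0,0.1,0,0,0,-0.35,0,0,0.1,0,0,0,-0.35,0,0,0,0,0,0,-0.35]}}

```text
time: 16.65
position: [0.6084, -0.163, 0.0871]
tool_rot: [0.994, -0.111, -0.001, -0.0]
ft_force: [0.5, 0.6, -1.1]
grip_width: 0.0585
grip_force: 0.0
```

```bash
python3 - <<'E'
from h import *
plan(None)
im=robot.camera('side')
cv2.imwrite('pics/s5.png',cv2.resize(im[190:310,300:440],None,fx=5,fy=5,interpolation=2))
E
```

```text
t 16.65 pos [ 0.6084 -0.163   0.0871] tooly yaw -102.74 tilt 0.06 w 0.0585 F [ 0.5  0.6 -1.1] q6 1.35
```

View pics/s5.png

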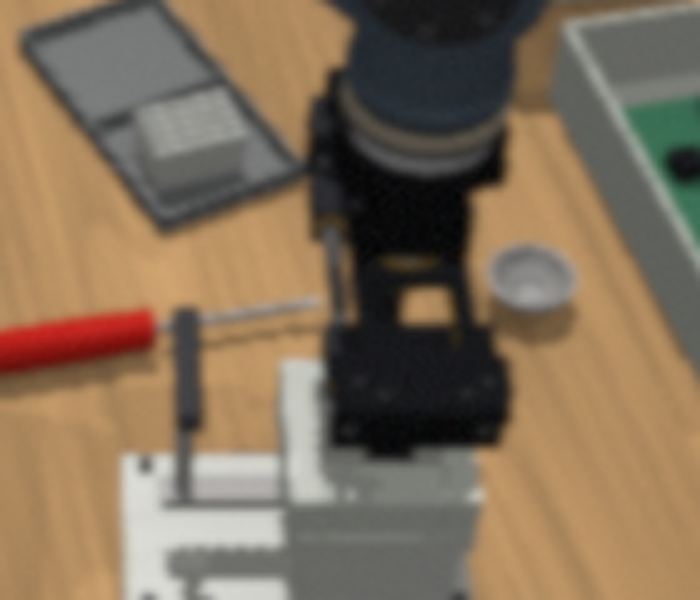

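The gripper body hides the fingers here, though it looks centred over the sink, and nothing has been touched. I'll feel downwards for the block top in small steps.

Call:
{"api": "jog_arm", "payload": {"motion": [0,0,0.1,0,0,0,-0.35,0,0,0,0,0,0,-0.35]}}

```text
time: 16.95
position: [0.6085, -0.1631, 0.0833]
tool_rot: [0.994, -0.111, -0.0, -0.0]
ft_force: [0.4, -0.7, 0.4]
grip_width: 0.0585
grip_force: 0.0
```

Call:
{"api": "jog_arm", "payload": {"motion": [0,0,0.1,0,0,0,-0.35,0,0,0,0,0,0,-0.35]}}

```text
time: 17.2
position: [0.6084, -0.163, 0.0792]
tool_rot: [0.994, -0.111, -0.0, -0.0]
ft_force: [0.0, 0.1, -0.4]
grip_width: 0.0586
grip_force: 0.0
```

Call:
{"api": "jog_arm", "payload": {"motion": [0,0,0.08,0,0,0,-0.35,0,0,0,0,0,0,-0.35]}}

```text
time: 17.45
position: [0.6085, -0.1631, 0.0761]
tool_rot: [0.994, -0.111, -0.0, -0.0]
ft_force: [-0.9, -0.4, -0.4]
grip_width: 0.0592
grip_force: 0.0
```

Call:
{"api": "jog_arm", "payload": {"motion": [0,0,0.08,0,0,0,-0.35,0,0,0,0,0,0,-0.35]}}

```text
time: 17.7
position: [0.6085, -0.1631, 0.0729]
tool_rot: [0.994, -0.111, -0.0, -0.0]
ft_force: [0.2, 0.6, 0.6]
grip_width: 0.0584
grip_force: 0.0
```

Call:
{"api": "jog_arm", "payload": {"motion": [0,0,0.06,0,0,0,-0.35,0,0,0,0,0,0,-0.35]}}

```text
time: 17.95
position: [0.6086, -0.1631, 0.0706]
tool_rot: [0.994, -0.111, -0.0, -0.0]
ft_force: [0.2, 0.1, 0.3]
grip_width: 0.0592
grip_force: 0.0
```

Call:
{"api": "jog_arm", "payload": {"motion": [0,0,0.06,0,0,0,-0.35,0,0,0,0,0,0,-0.35]}}

```text
time: 18.2
position: [0.6086, -0.1631, 0.0682]
tool_rot: [0.994, -0.111, -0.0, -0.0]
ft_force: [-0.5, -0.1, -0.3]
grip_width: 0.059
grip_force: 0.0
```

Call:
{"api": "jog_arm", "payload": {"motion": [0,0,0.06,0,0,0,-0.35,0,0,0,0,0,0,-0.35]}}

```text
time: 18.45
position: [0.6086, -0.1631, 0.0658]
tool_rot: [0.994, -0.111, -0.0, -0.0]
ft_force: [-0.7, 0.3, -0.3]
grip_width: 0.0587
grip_force: 0.0
```

Call:
{"api": "jog_arm", "payload": {"motion": [0,0,0.06,0,0,0,-0.35,0,0,0,0,0,0,-0.35]}}

```text
time: 18.7
position: [0.6088, -0.1632, 0.0636]
tool_rot: [0.994, -0.111, 0.0, 0.0]
ft_force: [1.3, -0.5, -0.0]
grip_width: 0.0589
grip_force: 0.0
```

Call:
{"api": "jog_arm", "payload": {"motion": [0,0,0.06,0,0,0,-0.35,0,0,0,0,0,0,-0.35]}}

```text
time: 18.95
position: [0.6089, -0.1632, 0.0635]
tool_rot: [0.994, -0.111, 0.0, 0.0]
ft_force: [-3.0, 1.0, 12.0]
grip_width: 0.0586
grip_force: 5.9
```

Contact at TCP z 0.0635, which puts the tips at 0.092 (tip = TCP z + 0.0285). Rise 5 mm of command and grip.

Call:
{"api": "jog_arm", "payload": {"motion": [0,0,-0.12,0,0,0,-0.35,0,0,0,0,0,0,0,0,0,0,0,0,0,0.3,0,0,0,0,0,0,0.3,0,0,0,0,0,0,0.3,0,0,0,0,0,0,0.3], "grip_force": 30}}

```text
time: 19.7
position: [0.6085, -0.1628, 0.0656]
tool_rot: [0.994, -0.111, -0.0, -0.0]
ft_force: [-0.2, 1.3, -1.7]
grip_width: 0.0394
grip_force: 30.0
```

Call:
{"api": "jog_arm", "payload": {"motion": [0,0,-0.1,0,0,0,0.3,0,0,-0.1,0,0,0,0.3,0,0,-0.2,0,0,0,0.3,0,0,-0.3,0,0,0,0.3,0,0,-0.4,0,0,0,0.3,0,0,-0.5,0,0,0,0.3,0,0,-0.4,0,0,0,0.3,0,0,0,0,0,0,0.3]}}

```text
time: 20.7
position: [0.61, -0.1637, 0.1483]
tool_rot: [0.994, -0.111, 0.002, 0.001]
ft_force: [0.1, 0.1, -1.0]
grip_width: 0.0396
grip_force: 30.0
```

```bash
python3 - <<'E'
from h import *
plan((.569,.220,.145),105)
E
```

```text
t 20.7 pos [ 0.61   -0.1637  0.1483] tooly yaw -102.73 tilt 0.25 w 0.0396 F [ 0.1  0.1 -1. ] q6 1.35
shift units [-3.115 -9.131  0.059]
rz units -6.93
```

Call:
{"api": "jog_arm", "payload": {"motion": [-0.26,-0.76,0,0,0,0,0.3,-0.26,-0.76,0,0,0,0,0.3,-0.26,-0.76,0,0,0,0,0.3,-0.26,-0.76,0,0,0,0,0.3,-0.26,-0.76,0,0,0,0,0.3,-0.26,-0.76,0,0,0,0,0.3,-0.26,-0.76,0,0,0,0,0.3,-0.26,-0.76,0,0,0,0,0.3,-0.26,-0.76,0,0,0,0,0.3,-0.26,-0.76,0,0,0,0,0.3,-0.26,-0.76,0,0,0,0,0.3,-0.26,-0.76,0,0,0,0,0.3]}}

```text
time: 22.2
position: [0.5667, 0.221, 0.1453]
tool_rot: [0.994, -0.111, -0.001, 0.0]
ft_force: [1.1, -1.2, -1.4]
grip_width: 0.0397
grip_force: 30.0
```

Call:
{"api": "jog_arm", "payload": {"motion": [0,0,0,0,0,-1,0.3,0,0,0,0,0,-1,0.3,0,0,0,0,0,-1,0.3,0,0,0,0,0,-1,0.3,0,0,0,0,0,-1,0.3,0,0,0,0,0,-1,0.3,0,0,0,0,0,-0.9,0.3,0,0,0,0,0,0,0.3,0,0,0,0,0,0,0.3]}}

```text
time: 23.32
position: [0.5671, 0.2201, 0.1457]
tool_rot: [0.992, 0.129, -0.0, 0.0]
ft_force: [0.7, 0.4, -0.7]
grip_width: 0.0397
grip_force: 30.0
```

```bash
python3 - <<'E'
from h import *
plan((.569,.220,.02),105)
E
```

```text
t 23.32 pos [0.5671 0.2201 0.1457] tooly yaw -75.19 tilt 0.05 w 0.0397 F [ 0.7  0.4 -0.7] q6 1.5
shift units [0.047 0.014 3.142]
rz units -0.05
```

Call:
{"api": "jog_arm", "payload": {"motion": [0.05,0,0.6,0,0,0,0.3,0,0,0.6,0,0,0,0.3,0,0,0.6,0,0,0,0.3,0,0,0.6,0,0,0,0.3,0,0,0.5,0,0,0,0.3,0,0,0,0,0,0,0.3]}}

```text
time: 24.08
position: [0.5679, 0.2203, 0.0284]
tool_rot: [0.992, 0.129, -0.002, 0.0]
ft_force: [-0.6, -1.0, -1.9]
grip_width: 0.0395
grip_force: 30.0
```

```bash
python3 - <<'E'
from h import *
plan(None)
a=robot.camera('side')[140:260,270:390];b=robot.camera('top')[170:290,180:300]
a=cv2.resize(a,(400,400),interpolation=2);b=cv2.resize(b,(400,400),interpolation=2)
cv2.imwrite('pics/m6.png',np.hstack([a,b]))
E
```

```text
t 24.07 pos [0.5679 0.2203 0.0284] tooly yaw -75.17 tilt 0.23 w 0.0395 F [-0.6 -1.  -1.9] q6 1.5
```

View pics/m6.png

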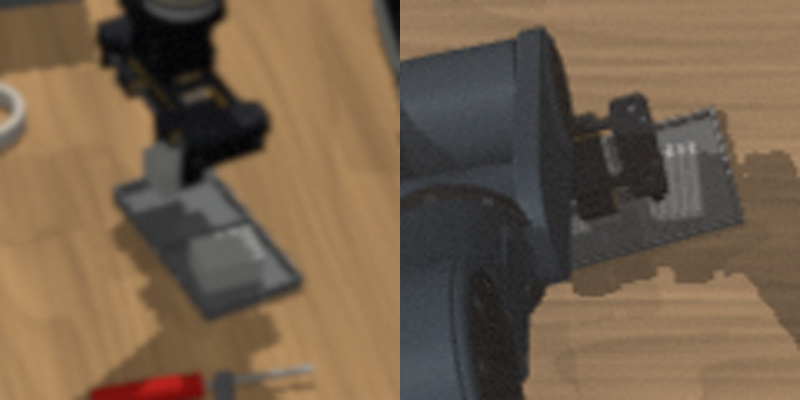

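The side half shows the sink held at about crop (163,167) over the empty compartment, with the spare untouched at (225,260). I'll compare that with the prediction.

```bash
python3 - <<'E'
from h import *
c,s=np.cos(np.radians(14.9)),np.sin(np.radians(14.9))
for z in(.047,.077):
  P=[(.568+a*c-b*s,.2203+a*s+b*c,z) for a,b in[(-.028,.02),(.028,.02),(.028,-.02),(-.028,-.02)]]
  print(((proj("side",P)-[270,140])*3.333).round())
print(((proj("side",[(.569,.22,.003)])-[270,140])*3.333).round())
E
```

```text
[[139. 172.]
 [193. 154.]
 [214. 179.]
 [160. 197.]]
[[139. 146.]
 [193. 129.]
 [214. 153.]
 [160. 172.]]
[[177. 211.]]
```

Position agrees. Lower 40 mm, then feel for the floor.

Call:
{"api": "jog_arm", "payload": {"motion": [0,0,0.3,0,0,0,0.3,0,0,0.3,0,0,0,0.3,0,0,0.2,0,0,0,0.3,0,0,0.1,0,0,0,0.3,0,0,0.05,0,0,0,0.3,0,0,0,0,0,0,0.3]}}

```text
time: 24.92
position: [0.5694, 0.2207, -0.008]
tool_rot: [0.992, 0.129, 0.0, 0.0]
ft_force: [0.7, 0.5, -0.4]
grip_width: 0.0398
grip_force: 30.0
```

Call:
{"api": "jog_arm", "payload": {"motion": [0,0,0.06,0,0,0,0.3,0,0,0,0,0,0,0.3]}}

```text
time: 25.18
position: [0.5693, 0.2207, -0.0103]
tool_rot: [0.992, 0.129, -0.0, 0.0]
ft_force: [0.2, -0.3, -1.0]
grip_width: 0.0398
grip_force: 30.0
```

Call:
{"api": "jog_arm", "payload": {"motion": [0,0,0.06,0,0,0,0.3,0,0,0,0,0,0,0.3]}}

```text
time: 25.42
position: [0.5692, 0.2207, -0.0129]
tool_rot: [0.992, 0.129, -0.0, 0.0]
ft_force: [-0.3, -0.0, -0.9]
grip_width: 0.0396
grip_force: 30.0
```

Call:
{"api": "jog_arm", "payload": {"motion": [0,0,0.05,0,0,0,0.3,0,0,0,0,0,0,0.3]}}

```text
time: 25.68
position: [0.5692, 0.2206, -0.0149]
tool_rot: [0.992, 0.129, -0.0, 0.0]
ft_force: [-0.2, 0.4, -1.0]
grip_width: 0.0398
grip_force: 30.0
```

Call:
{"api": "jog_arm", "payload": {"motion": [0,0,0.05,0,0,0,0.3,0,0,0,0,0,0,0.3]}}

```text
time: 25.92
position: [0.5694, 0.2207, -0.0153]
tool_rot: [0.992, 0.129, 0.0, 0.0]
ft_force: [-2.7, -0.2, 8.2]
grip_width: 0.0397
grip_force: 30.0
```

Contact at TCP z -0.0153, exactly where the floor was predicted. Open slightly and retreat upward.

Call:
{"api": "jog_arm", "payload": {"motion": [0,0,0,0,0,0,-0.06,0,0,0,0,0,0,-0.08,0,0,0,0,0,0,-0.1,0,0,0,0,0,0,-0.1,0,0,-0.2,0,0,0,-0.1,0,0,-0.4,0,0,0,-0.1,0,0,-0.7,0,0,0,-0.1,0,0,-0.8,0,0,0,-0.1,0,0,-0.8,0,0,0,-0.1,0,0,-0.8,0,0,0,-0.1]}}

```text
time: 27.18
position: [0.5695, 0.2207, 0.1337]
tool_rot: [0.992, 0.129, 0.001, -0.0]
ft_force: [-0.2, -0.3, 0.0]
grip_width: 0.0477
grip_force: 0.0
```

Call:
{"api": "jog_arm", "payload": {"motion": [-0.9,0,0,0,0,0,-0.1,-0.9,0,0,0,0,0,-0.1,-0.9,0,0,0,0,0,-0.1,0,0,0,0,0,0,-0.1]}}

```text
time: 27.68
position: [0.4615, 0.1925, 0.1322]
tool_rot: [0.992, 0.129, -0.001, 0.0]
ft_force: [0.8, -0.4, -0.3]
grip_width: 0.0477
grip_force: 0.0
```

```bash
python3 - <<'E'
from h import *
plan(None)
im=robot.camera('side'); o=cv2.imread('pics/side0.png')
f=lambda P:proj("side",P).round().astype(int)
c,s=np.cos(np.radians(14.9)),np.sin(np.radians(14.9))
d=cv2.absdiff(im,o).max(2); H=np.zeros_like(d)
# changed pixels in the compartment area
w=(d>25); ys,xs=np.nonzero(w[185:235,300:365]); print("changed",len(xs),xs.min()+300,xs.max()+300,ys.min()+185,ys.max()+185)
P=[(.5694+a*c-b*s,.2207+a*s+b*c,.033) for a,b in[(-.028,.02),(.028,.02),(.028,-.02),(-.028,-.02)]]
print("pred top",f(P).tolist(), "bottom near",f([(.5694-.028*c+.02*s,.2207-.028*s-.02*c,.003)]))
g=im.min(2);m=np.zeros_like(g);m[170:240,300:365]=((g[170:240,300:365]>115)*255)
n,l,st,ce=cv2.connectedComponentsWithStats(m);print([ (st[i].tolist(),ce[i].round(1).tolist()) for i in range(1,n) if st[i,4]>25])
E
```

```text
t 27.68 pos [0.4615 0.1925 0.1322] tooly yaw -75.12 tilt 0.14 w 0.0477 F [ 0.8 -0.4 -0.3] q6 1.48
changed 226 300 333 190 234
pred top [[312, 195], [328, 189], [334, 197], [318, 202]] bottom near [[318 210]]
[([314, 191, 20, 12, 148], [323.6, 196.2]), ([328, 208, 21, 13, 176], [337.9, 214.3])]
```

The placed sink's top is found at (323.6,196.2), against a predicted (323,196), and the spare is in place at (338,214). Hand in.

```bash
python3 -c "
from rig import robot
print(robot.hand_in())"
```

```text
the job is handed in; nothing more can be done
None
```

I raised the knockout rod to its stop and set the heat sink down fins up in the small tray's empty compartment, where the side camera finds it within a pixel of the planned spot. The job was handed in at about 28 s, and no verdict came back.

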